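Slide a bare circuit board over the bench edge and clamp it in the board holder

ROBOT

A 6-joint arm with a two-finger parallel gripper is mounted at the origin on the work surface. World frame = base frame: x ahead of the robot, y to its left, z up, the work surface at z = 0. Lengths are in m, angles in degrees, forces in N, time in s.
With the tool pointing down it reaches from about 0.25 to 0.85 m from the base axis. Payload 12.5 kg.
Tool frame: the origin (TCP) lies midway between the tips of the shut fingers; the grasp point (between the pads) lies 19 mm behind it; z points along the fingers, y is the line along which they close (so a half turn about z gives the same grasp; the last joint's range is limited). The gripper opens to 93 mm and grips with 3 to 60 N. Pads are 15 mm wide; open, the fingers measure 128 mm over their backs; the gripper's body (75 mm by 188 mm) begins 65 mm behind the grasp point.
Start: joints at [71.413, 20.094, 94.641, -0, 65.266, -4.847], TCP at [0.131, 0.534, 0.219] pointing down, gripper open.
Joint ranges: [-157.81, 157.81], [-45, 120.19], [0.68, 151.7], [-89.99, 269.99], [4.06, 180], [-164.3, 164.3]. Speed limits (degrees/s): [127.2, 127.2, 159.86, 180, 180, 180].

INTERFACE

Orientations are given as [roll, pitch, yaw] about the fixed x, y, z axes, in that order (R = Rz(yaw) Ry(pitch) Rx(roll)).
In Python, from cell import status, vision, job gives the robot as it stands.
- The arm moves only by the shell command python3 -m inch 'ROWS' [FORCE]. ROWS is JSON, a list of rows, each an object with "slide": the shift along the tool's x, y, z in mm, a list of three; "spin": the turn about the tool's z in rad; "claw": the closure, from -1 (fully open) to 1 (shut). A call has 1 to 20 rows; each row shifts and turns the commanded pose from where the row before left it, along the tool's axes as they then stand; what a row does not reach is not made up. A row lasts 1/8 s, in which the tool goes at most 62.5 mm and 10.7 degrees, less where a joint would pass 70% of its speed; a pose out of reach is approached as far as the arm can. A call is refused whole if a number of a shift passes 62.5 or a number of a turn 0.188, either way. A call with a gripper value outside its range is refused whole. The fingers move at their own pace and stop on an object; FORCE is the grip in N (left out, the last holds). Time passes only in rows, so rows that do not move let the fingers close. It gives the time, the measured TCP pose, the force, the opening and the grip force at its end, in the units of the state.
- status.get_state(): the state, without advancing time (a new reading comes with each control period).
- vision.grab_frame(name): name is "scene" or "top" or "wrist"; returns a dict with "frame" (384x512x3 uint8, red, green, blue), "camera_matrix" (3x3 intrinsics, pixels), "xyz" and "attitude" of the camera in the world. Camera axes: x right, y up, looking along -z (the intrinsics and any distortion apply to the point x, -y, -z); pixel columns grow to the right and rows downward; lengths in m; the calibration is good to about 2 mm. A picture is of the moment at which its call begins. There is no depth.
- job.sign_off(): hands the job in; it is judged then, once.
The state is a dict: "time": time; "qpos": joint angles; "joint_vel": joint speeds; "effort": joint torques, N m; "tcp_pos": TCP position; "tool_rot": TCP orientation; "wrist_force": force on the tool from outside, world axes, zero at the start; "moment": the same for the moment, N m; "grip_width": opening from 0.0 (shut) to 1.0 (fully open); "finger_force": force on a finger pad.
Only numpy, scipy, OpenCV 4.12 (cv2) and the standard library are available. Lean on these libraries where they do the work, as an engineer would, in place of code of your own. Each camera call takes 0.05 s, during which the arm holds its last target. There are 200 camera calls.

TASK

Get the bare circuit board ready for soldering: it lies too flat to pick up, so slide it across the bench until one end sticks out over the front edge, take it by that end, lay it flat and centred on the ledges of both jaws of the board holder without dropping it there, and then push the sliding jaw up against it so that it is held between the two jaws. The jaw may first have to be opened to let the board in. Do not shift the other things on the bench and do not let the board fall.

Things in the scene. Friction and masses are not known exactly. Their poses are not given: they have to be found in the camera images.
- board: The bare circuit board, the only one without components: 160 mm long (its x) x 52 mm wide (y) x 2 mm thick, about 33 g, tinned pads on top. Origin at the centre of its underside; z up. It starts flat on the bench, +x end towards the front edge, up to 34 degrees off square. Too thin to pick up while flat. It slides easily on the bench (friction about 0.2) and follows fingertips pressed on it with 5 to 10 N, which grip better.
- board_end_a (a point): Middle of the board's +x end, on the underside (80 mm from its origin).
- board_end_b (a point): Middle of the board's -x end, on the underside (80 mm from its origin).
- bench_edge (a point): A point on the bench's straight front edge, the one away from the robot: the edge runs through it parallel to world y, all along the bench. The bench top is at height 0 and 35 mm thick; beyond this edge (+x) and below it is free air.
- holder: The circuit-board holder, fixed to the bench: an aluminium rail 290 x 24 mm (top at height 32 mm) along its x, on two cross feet 110 mm wide and 12 mm high (at x = -146 and +130 mm), carrying two facing black stepped jaws 44 mm wide (y): the fixed one at the +x end, the sliding one at the -x end. Origin on the bench, under the centre of a clamped board. Open space under the board.
- fixed_step (a point): On the fixed jaw: middle of its upright step face at ledge height (holder x = +80 mm, 55 mm high). The ledge for the board's end runs 14 mm from here towards the holder's -x, the wall behind the face stands 12 mm thick towards +x and rises to height 67 mm.
- jaw (a joint): Position of the sliding jaw along the rail in m: 0 = innermost (150 mm between the two step faces), growing as it moves out (towards the holder's -x) to 0.040. Distance between the step faces = 150 mm + this value, so 0.010 just fits the 160 mm board. It slides with about 2 N of friction and stays where it is left; push it by its inner or outer face.
- jaw_step (a point): On the sliding jaw: middle of its step face at ledge height (55 mm). The ledge runs 14 mm from here towards the holder's +x (the inner face of the jaw body is there, from height 10 to 55 mm), the wall 12 mm towards -x (its outer face, from height 10 to 67 mm).
- spool: Bystander: a reel of solder standing on its flange, 52 mm diameter x 46 mm high. Origin at the centre of its underside.
- jar: Bystander: a white flux jar with a screw cap, 52 mm diameter x 52 mm high. Origin at the centre of its underside.
- tin: Bystander: a flat round aluminium tip-cleaner tin, 52 mm diameter x 22 mm high. Origin at the centre of its underside. Spool, jar and tin swap places: two of them stand near the bench edge with a gap between.
- meter: Bystander: a handheld multimeter lying on its back, 180 mm (x) x 88 mm (y) x 51 mm high. Origin at the centre of its underside.
- psu_board: Bystander: a populated power-supply board, 120 mm (x) x 74 mm (y) x 32 mm high with transformer and heat sink. Origin at the centre of its underside.
- pliers: Bystander: cutting pliers lying flat, about 150 mm long (x, from -101 to +47 mm), 60 mm wide, 14 mm high. Origin under the joint.
Mind the look-alikes: they are no part of the job. What is shaped like the board but pink or red is not meant.

How it is judged:
By the outcome, as a careful person would: the job done as asked, in the order asked, and still so for the second after the job is handed in, with the robot touching nothing.
It also fails if it takes over 70 s, if anything falls off the work surface, if the arm or the gripper's body presses on something with over 40 N, if the wrist force passes 120 N, or if a joint passes its speed limit or range.

## Working session

There is one attempt and no reset: what is moved stays moved. The work goes in short steps, Python scripts to look and compute and a shell command to move; the robot and the scene stay as the last step left them, time stands still between calls to the robot, and variables do not carry over. Pictures are saved under pics/ and viewed, at most 10 in all, crops included, and the job is handed in when it is done.

```bash
mkdir -p pics; ls; cat > h.py <<'E'
import numpy as np, cv2
from scipy.spatial.transform import Rotation as R
from cell import status, vision, job
def grab(n,fn=None):
    f=vision.grab_frame(n)
    if fn: cv2.imwrite('pics/'+fn,cv2.cvtColor(f['frame'],cv2.COLOR_RGB2BGR))
    return f
E
python3 - <<'E'
from h import *
for n in ['scene','top','wrist']:
    f=grab(n,n+'0.png'); print({k:(v if k!='frame' else 0) for k,v in f.items()})
    np.save('/tmp/%s.npy'%n,f,allow_pickle=True)
print(status.get_state())
a=cv2.imread('pics/top0.png');
E
```

```text
pics
{'frame': 0, 'camera_matrix': array([[355.75113536,   0.        , 257.30642849],
       [  0.        , 355.75113536, 193.67313887],
       [  0.        ,   0.        ,   1.        ]]), 'xyz': array([1.00356502, 0.40812884, 0.6112602 ]), 'attitude': array([5.26620940e+01, 9.83185712e-02, 1.23089380e+02])}
{'frame': 0, 'camera_matrix': array([[382.10310759,   0.        , 250.8538729 ],
       [  0.        , 382.10310759, 189.63605569],
       [  0.        ,   0.        ,   1.        ]]), 'xyz': array([0.26751559, 0.0252927 , 0.98392095]), 'attitude': array([ 10.14194213,   0.16699983, -90.95886261])}
{'frame': 0, 'camera_matrix': array([[285.99868854,   0.        , 252.93223944],
       [  0.        , 285.99868854, 188.17927516],
       [  0.        ,   0.        ,   1.        ]]), 'xyz': array([0.06375154, 0.55174835, 0.38392882]), 'attitude': array([-1.47770099e+01,  6.98992073e-02,  7.62844926e+01])}
{'time': 0.15, 'qpos': array([ 7.14141894e+01,  2.01180624e+01,  9.46683146e+01,  1.10628196e-03,
        6.52641103e+01, -4.84907655e+00]), 'joint_vel': array([-0.02065915, -0.06634908, -0.08539105, -0.06673463,  0.08298408,
       -0.03201406]), 'effort': array([ 1.32826677e-03, -4.97459435e+01, -2.85349149e+01,  6.99943886e-02,
        2.45630502e-02, -1.01422420e-04]), 'tcp_pos': array([0.13050849, 0.53402533, 0.2182187 ]), 'tool_rot': array([-1.79949778e+02, -5.26852804e-03,  1.66262800e+02]), 'wrist_force': array([ 0.24952754, -0.01696087,  0.25701177]), 'moment': array([-0.02133452,  0.00821594,  0.00732743]), 'finger_force': 0.0, 'grip_width': 0.9997118276265615}
```

View pics/top0.png

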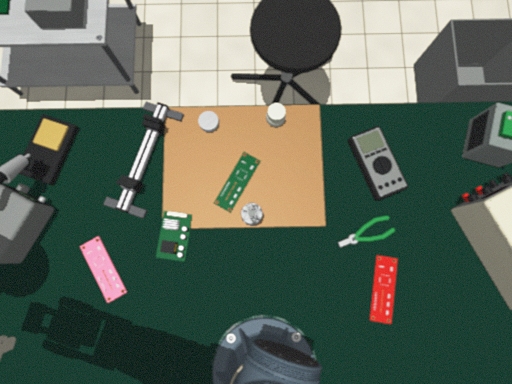

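View pics/scene0.png

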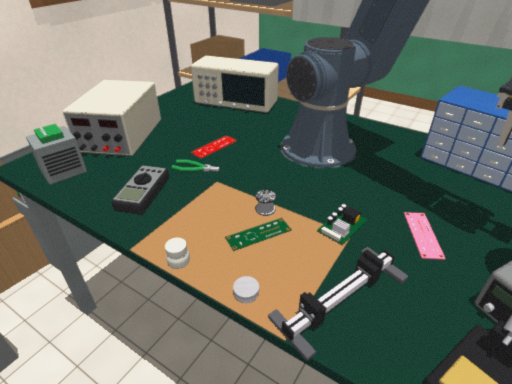

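The top view shows the bare board at (237,182), the front edge at row ~105, and the tin (208,121) and jar (276,115) near the edge with a gap between them. The spool is at (252,213) and the holder runs from (163,112) to (125,208). The scene view confirms this.

```bash
cat >> h.py <<'E'
def ray(f,p):
    K=f['camera_matrix'];r=R.from_euler('xyz',f['attitude'],degrees=True)
    p=np.atleast_2d(np.asarray(p,float))
    d=np.c_[(p[:,0]-K[0,2])/K[0,0],-(p[:,1]-K[1,2])/K[1,1],-np.ones(len(p))]
    return r.apply(d)
def onplane(f,p,z):
    d=ray(f,p);return f['xyz']+d*((z-f['xyz'][2])/d[:,2])[:,None]
def proj(f,P):
    K=f['camera_matrix'];r=R.from_euler('xyz',f['attitude'],degrees=True)
    c=r.inv().apply(np.atleast_2d(P)-f['xyz']);return np.c_[K[0,0]*c[:,0]/-c[:,2]+K[0,2],K[1,1]*-c[:,1]/-c[:,2]+K[1,2]]
def board(f,z=0.002,roi=None):
    im=cv2.cvtColor(f['frame'],cv2.COLOR_RGB2HSV)
    m=((im[...,0]>40)&(im[...,0]<85)&(im[...,1]>90)&(im[...,2]>60)).astype(np.uint8)*255
    if roi: q=np.zeros_like(m);x0,y0,x1,y1=roi;q[y0:y1,x0:x1]=m[y0:y1,x0:x1];m=q
    m=cv2.morphologyEx(m,cv2.MORPH_CLOSE,np.ones((5,5)))
    cs,_=cv2.findContours(m,cv2.RETR_EXTERNAL,cv2.CHAIN_APPROX_NONE)
    c=max(cs,key=cv2.contourArea)[:,0].astype(float)
    P=onplane(f,c,z)[:,:2].astype(np.float32)
    (cx,cy),(w,h),a=cv2.minAreaRect(P*1000)
    if h>w: w,h,a=h,w,a+90
    a=(a+90)%180-90
    return cx,cy,w,h,a,np.r_[c.min(0),c.max(0)]
E
python3 - <<'E'
from h import *
T,S,W=[np.load('/tmp/%s.npy'%n,allow_pickle=True).item() for n in('top','scene','wrist')]
print(board(T,roi=(210,148,264,215)));print(board(S,roi=(220,215,296,252)))
print('edge',onplane(T,[[170,106],[240,105],[318,105]],0))
for n,p,z in [('tin',(208,121),.022),('jar',(276,112),.052),('spool',(251,213),.03)]: print(n,onplane(T,p,z))
a=cv2.imread('pics/top0.png')[90:225,95:195];b=cv2.imread('pics/scene0.png')[235:365,260:415]
a=cv2.resize(a,None,fx=4,fy=4,interpolation=cv2.INTER_CUBIC);b=cv2.resize(b,None,fx=2.5,fy=2.5,interpolation=cv2.INTER_CUBIC)
o=np.zeros((540,800,3),np.uint8);o[:540,:400]=a;o[:325,400:788]=b[:325,:388];
# top board/gap region
c=cv2.resize(cv2.imread('pics/top0.png')[95:165,190:290],None,fx=3,fy=3)[:210];o[330:540,400:700]=c
cv2.imwrite('pics/c1.png',o)
E
```

```text
(465.7847900390625, 61.27369689941406, 156.6573486328125, 49.144676208496094, -30.48876190185547, array([217., 155., 259., 209.]))
(467.5727233886719, 61.14495849609375, 157.69342041015625, 49.920562744140625, -30.28418731689453, array([226., 219., 290., 249.]))
edge [[ 6.78778693e-01  2.41577577e-01 -1.11022302e-16]
 [ 6.78236978e-01  5.08576517e-02  0.00000000e+00]
 [ 6.74425172e-01 -1.61471079e-01  0.00000000e+00]]
tin [[0.6258387  0.13538814 0.022     ]]
jar [[ 0.63583634 -0.0428046   0.052     ]]
spool [[0.37863724 0.02584702 0.03      ]]
```

View pics/c1.png

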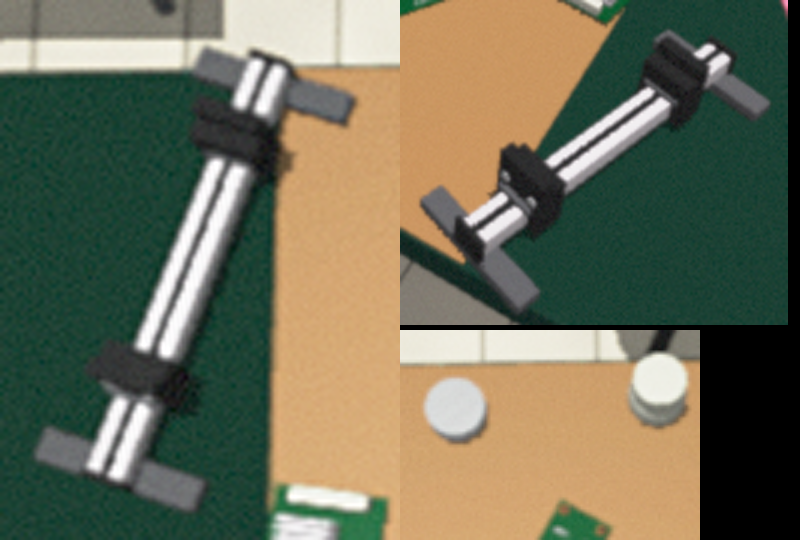

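The crop shows the front jaw near its foot: it is the fixed one, so holder +x points to the bench edge. The rear (sliding) jaw is almost fully in, so it has to be opened. I move towards the board and look at the holder from the wrist on the way.

```bash
python3 -m inch '[{"slide":[-41.4,-37.2,0],"spin":0,"claw":0.355},{"slide":[-41.4,-37.2,0],"spin":0,"claw":0.355},{"slide":[-41.4,-37.2,0],"spin":0,"claw":0.355},{"slide":[-41.4,-37.2,0],"spin":0,"claw":0.355},{"slide":[-41.4,-37.2,0],"spin":0,"claw":0.355},{"slide":[-41.4,-37.2,0],"spin":0,"claw":0.355},{"slide":[0,0,0],"spin":0,"claw":0.355},{"slide":[0,0,0],"spin":0,"claw":0.355}]' 20
python3 - <<'E'
from h import *
f=grab('wrist','w1.png');np.save('/tmp/w1.npy',f,allow_pickle=True);print(f['xyz'],f['attitude'])
E
```

```text
time: 1.15
tcp_pos: [0.3187, 0.2587, 0.2186]
tool_rot: [180.0, -0.0, 166.2]
wrist_force: [-0.3, -0.3, 0.8]
grip_width: 0.322
finger_force: 0.0
[0.25192327 0.27632157 0.38436709] [-1.47665255e+01  7.43145731e-03  7.62466578e+01]
```

View pics/w1.png

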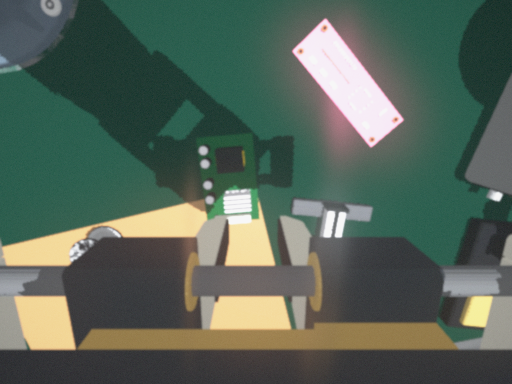

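The lower half of the wrist view is hidden by the gripper; only the holder's rear foot (330,210) shows. I'll measure the holder later and now go above the board.

```bash
python3 -m inch '[{"slide":[-41.4,-37.4,20],"spin":0,"claw":0.355},{"slide":[-41.4,-37.4,20],"spin":0,"claw":0.355},{"slide":[-41.4,-37.4,20],"spin":0,"claw":0.355},{"slide":[-41.4,-37.4,20],"spin":0,"claw":0.355},{"slide":[0,0,10],"spin":0.186,"claw":0.355},{"slide":[0,0,10],"spin":0.186,"claw":0.355},{"slide":[0,0,10],"spin":0.186,"claw":0.355},{"slide":[0,0,10],"spin":0.186,"claw":0.355},{"slide":[0,0,10],"spin":0.186,"claw":0.355},{"slide":[0,0,10],"spin":0.186,"claw":0.355},{"slide":[0,0,10],"spin":0.186,"claw":0.355},{"slide":[0,0,10],"spin":0.186,"claw":0.355},{"slide":[0,0,10],"spin":0.186,"claw":0.355},{"slide":[0,0,10],"spin":0.186,"claw":0.355},{"slide":[0,0,20],"spin":0,"claw":0.355},{"slide":[0,0,0],"spin":0,"claw":0.355}]'
```

```text
time: 3.2
tcp_pos: [0.4433, 0.075, 0.0177]
tool_rot: [-179.9, 0.1, 59.8]
wrist_force: [0.2, 0.1, 1.2]
grip_width: 0.32
finger_force: 0.0
```

Now down in small steps, watching the force.

```bash
python3 -m inch '[{"slide":[0,0,8],"spin":0,"claw":0.355},{"slide":[0,0,6],"spin":0,"claw":0.355},{"slide":[0,0,2],"spin":0,"claw":0.355},{"slide":[0,0,0],"spin":0,"claw":0.355},{"slide":[0,0,0],"spin":0,"claw":0.355}]'
```

```text
time: 3.82
tcp_pos: [0.4443, 0.0738, 0.0028]
tool_rot: [180.0, -0.0, 59.7]
wrist_force: [-0.1, -0.2, -0.2]
grip_width: 0.326
finger_force: 0.0
```

```bash
python3 -m inch '[{"slide":[0,0,1],"spin":0,"claw":0.355},{"slide":[0,0,0.5],"spin":0,"claw":0.355},{"slide":[0,0,0],"spin":0,"claw":0.355}]'
```

```text
time: 4.2
tcp_pos: [0.4446, 0.0738, 0.0022]
tool_rot: [180.0, -0.0, 59.7]
wrist_force: [-3.9, -0.2, 20.3]
grip_width: 0.324
finger_force: 10.0
```

```bash
python3 -m inch '[{"slide":[0,0,-0.5],"spin":0,"claw":0.355},{"slide":[0,0,0],"spin":0,"claw":0.355}]'
```

```text
time: 4.45
tcp_pos: [0.4446, 0.0738, 0.0023]
tool_rot: [180.0, -0.0, 59.7]
wrist_force: [-1.4, -0.4, 10.1]
grip_width: 0.326
finger_force: 4.9
```

```bash
python3 -m inch '[{"slide":[0,0,0],"spin":-0.066,"claw":0.355},{"slide":[0,0,0],"spin":-0.066,"claw":0.355},{"slide":[0,0,0],"spin":-0.066,"claw":0.355},{"slide":[0,0,0],"spin":-0.066,"claw":0.355},{"slide":[0,0,0],"spin":-0.066,"claw":0.355},{"slide":[0,0,0],"spin":-0.066,"claw":0.355},{"slide":[0,0,0],"spin":-0.066,"claw":0.355},{"slide":[0,0,0],"spin":-0.066,"claw":0.355},{"slide":[0,0,0],"spin":0,"claw":0.355}]'
python3 - <<'E'
from h import *
f=grab('scene','s2.png');np.save('/tmp/s2.npy',f,allow_pickle=True)
c=proj(f,[[.47,.074,0]])[0];print(c);x,y=c.astype(int)
print(board(f,roi=(x-50,y-40,x+50,y+40)))
E
```

```text
time: 5.58
tcp_pos: [0.445, 0.0739, 0.0023]
tool_rot: [179.9, -0.0, 90.0]
wrist_force: [-0.0, -0.4, 8.4]
grip_width: 0.322
finger_force: 4.1
[262.37294026 236.22797712]
(317.2806091308594, 103.40141296386719, 81.95230102539062, 48.251129150390625, 26.24764060974121, array([293., 197., 311., 217.]))
```

```bash
python3 -c "
import cv2
a=cv2.imread('pics/s2.png')[150:330,150:380];cv2.imwrite('pics/s2c.png',cv2.resize(a,None,fx=3,fy=3,interpolation=cv2.INTER_CUBIC))"
```

```text
(no output)
```

View pics/s2c.png

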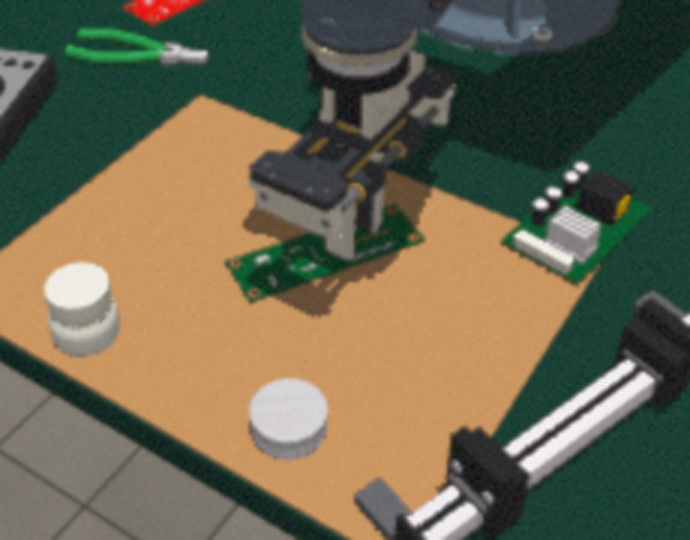

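The scene crop shows the board under the fingers; its front corners are at (226,237) and (233,250), the near-right corner at (291,230), full-image pixels.

```bash
python3 - <<'E'
from h import *
f=np.load('/tmp/s2.npy',allow_pickle=True).item()
P=onplane(f,[[225.7,237.3],[233.3,250.3],[291.3,230]],.002)
print(P, np.degrees(np.arctan2(*(P[1]-P[2])[[1,0]])), (P[0]+P[2])/2, np.linalg.norm(P[1]-P[2]))
for n in ['top','scene']:
    g=np.load('/tmp/%s.npy'%n,allow_pickle=True).item()
    print(n)
S=np.load('/tmp/scene.npy',allow_pickle=True).item()
# edge in scene: brown mat/green to floor
print('jar/tin bases', onplane(S,[[246,287],[176,246]],np.array([.022,.052])) if 0 else (onplane(S,[246,286],.022),onplane(S,[176,246],.052)))
for u in (130,150,190,220):
    print(u, S['frame'][:, u].astype(int)[ : ,0][235:340:3].tolist())
E
```

```text
[[0.52346488 0.00224479 0.002     ]
 [0.54828278 0.04325539 0.002     ]
 [0.41388192 0.12364546 0.002     ]] -30.885184810219286 [0.4686734  0.06294513 0.002     ] 0.15660828168760474
top
scene
jar/tin bases (array([[0.62937924, 0.13559091, 0.022     ]]), array([[ 0.64318773, -0.03883937,  0.052     ]]))
130 [28, 27, 22, 27, 35, 100, 20, 17, 109, 131, 130, 128, 128, 109, 128, 127, 128, 117, 118, 129, 125, 127, 127, 122, 122, 125, 124, 101, 125, 127, 126, 127, 126, 128, 127]
150 [198, 202, 202, 203, 203, 201, 199, 202, 203, 101, 23, 18, 108, 133, 131, 131, 129, 127, 129, 130, 124, 110, 104, 123, 125, 125, 124, 121, 124, 126, 125, 125, 127, 126, 127]
190 [203, 202, 203, 202, 204, 202, 200, 196, 198, 203, 202, 201, 203, 202, 205, 201, 201, 59, 28, 17, 110, 130, 131, 114, 116, 118, 122, 120, 122, 118, 112, 115, 126, 123, 125]
220 [203, 203, 201, 204, 202, 205, 202, 205, 200, 203, 199, 203, 203, 203, 203, 201, 203, 202, 205, 203, 203, 206, 201, 41, 22, 18, 107, 125, 124, 123, 121, 96, 125, 129, 129]
```

The board did not turn: it is still at -31 deg and the fingers slid on it. I'll test a slower straight drag.

```bash
cat > b.py <<'E'
from h import *
import sys
# board by hand-free method: green pixels near board in scene, project, use farthest corners
f=grab('scene',sys.argv[1]);np.save('/tmp/s.npy',f,allow_pickle=True)
im=cv2.cvtColor(f['frame'],cv2.COLOR_RGB2HSV)
V,U=np.mgrid[:384,:512];P=onplane(f,np.c_[U.ravel(),V.ravel()],.002)
m=((im[...,0]>45)&(im[...,0]<80)&(im[...,1]>110)&(im[...,2]>30)).ravel()
k=m&(P[:,0]>.38)&(P[:,0]<.76)&(P[:,1]>-.05)&(P[:,1]<.16)
# only on orange mat: drop edge strip
g=np.zeros(384*512,np.uint8);g[k]=255;g=cv2.morphologyEx(g.reshape(384,512),cv2.MORPH_OPEN,np.ones((2,2)))
cs,_=cv2.findContours(g,cv2.RETR_EXTERNAL,cv2.CHAIN_APPROX_NONE)
cs=[c for c in cs if cv2.contourArea(c)>25]
c=np.vstack(cs)[:,0].astype(float);Q=onplane(f,c,.002)[:,:2].astype(np.float32)*1000
print('minrect',cv2.minAreaRect(Q)); print(status.get_state()['wrist_force'],[ (cv2.boundingRect(c)) for c in cs])
E
python3 -m inch '[{"slide":[0,2,0.1],"spin":0,"claw":0.355},{"slide":[0,4,0],"spin":0,"claw":0.355},{"slide":[0,5,0],"spin":0,"claw":0.355},{"slide":[0,5,0],"spin":0,"claw":0.355}]'; python3 b.py s3.png
```

```text
time: 6.12
tcp_pos: [0.4607, 0.0738, 0.0022]
tool_rot: [180.0, -0.0, 89.9]
wrist_force: [-2.5, 1.0, 11.4]
grip_width: 0.322
finger_force: 5.9
minrect ((486.32830810546875, 64.96347045898438), (49.00829315185547, 155.55503845214844), 58.871620178222656)
[-0.51993621  0.24591865  8.57547414] [(225, 233, 39, 21), (266, 226, 19, 13)]
```

The board does follow a drag (its centre is now about (0.486,0.065), yaw -31), but the turning torque was too small. I'll re-press with the fingers spread wide along the board.

```bash
python3 -m inch '[{"slide":[0,0,-7],"spin":0,"claw":0.355},{"slide":[-2.6,15,0],"spin":0.18,"claw":-0.72},{"slide":[0,0,0],"spin":0.18,"claw":-0.72},{"slide":[0,0,0],"spin":0.18,"claw":-0.72},{"slide":[0,0,0],"spin":0,"claw":-0.72},{"slide":[0,0,0],"spin":0,"claw":-0.72},{"slide":[0,0,4],"spin":0,"claw":-0.72},{"slide":[0,0,2],"spin":0,"claw":-0.72},{"slide":[0,0,0.8],"spin":0,"claw":-0.72},{"slide":[0,0,0],"spin":0,"claw":-0.72}]'
```

```text
time: 7.42
tcp_pos: [0.4754, 0.0712, 0.0023]
tool_rot: [180.0, -0.0, 59.0]
wrist_force: [-3.1, -0.2, 11.4]
grip_width: 0.859
finger_force: 5.9
```

```bash
python3 -m inch '[{"slide":[0,0,0],"spin":-0.04,"claw":-0.72},{"slide":[0,0,0],"spin":-0.06,"claw":-0.72},{"slide":[0,0,0],"spin":-0.06,"claw":-0.72},{"slide":[0,0,0],"spin":-0.06,"claw":-0.72}]'; python3 b.py s4.png
```

```text
time: 7.92
tcp_pos: [0.4759, 0.0714, 0.0023]
tool_rot: [179.9, -0.0, 71.7]
wrist_force: [0.6, 2.1, 9.0]
grip_width: 0.861
finger_force: 4.6
minrect ((498.86126708984375, 58.18305206298828), (48.65524673461914, 128.42274475097656), 64.28898620605469)
[-0.18990386 -0.36021087 10.00744338] [(225, 238, 22, 17), (251, 226, 24, 23)]
```

```bash
python3 -c "
import cv2
a=cv2.imread('pics/s4.png')[190:290,190:320];cv2.imwrite('pics/s4c.png',cv2.resize(a,None,fx=6,fy=6,interpolation=cv2.INTER_CUBIC))"
```

```text
(no output)
```

View pics/s4c.png

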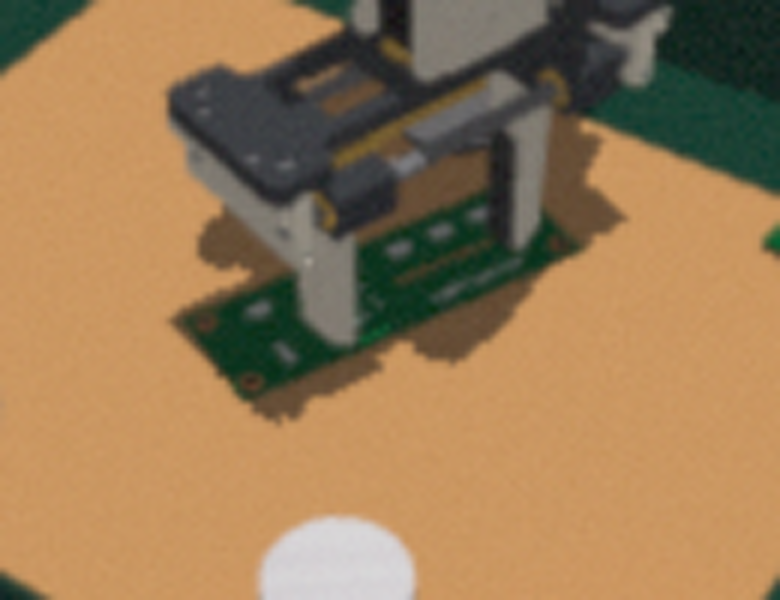

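The crop shows the board's near long side from (231,257) to (287.5,231) in the full image, with both fingertips on the board.

```bash
python3 - <<'E'
from h import *
f=np.load('/tmp/s.npy',allow_pickle=True).item()
P=onplane(f,[[219,243.5],[231.2,257],[287.5,230.8]],.002)
print(P, np.degrees(np.arctan2(*(P[1]-P[2])[[1,0]])), (P[0]+P[2])/2, np.linalg.norm(P[1]-P[2]))
E
```

```text
[[0.54897026 0.00154989 0.002     ]
 [0.56782436 0.05158926 0.002     ]
 [0.42155799 0.11712474 0.002     ]] -24.13503881543079 [0.48526413 0.05933732 0.002     ] 0.1602771045687255
```

The board turned 7 of 12.7 deg, to -24 deg. It need not be square to be gripped by its sides over the edge, so I'll drag it straight through the gap.

```bash
python3 -m inch '[{"slide":[1,4,0],"spin":0,"claw":-0.72},{"slide":[1.8,7.5,0],"spin":0,"claw":-0.72},{"slide":[2.5,10.5,0],"spin":0,"claw":-0.72},{"slide":[2.7,11.2,0],"spin":0,"claw":-0.72},{"slide":[2.7,11.2,0],"spin":0,"claw":-0.72}]'; python3 -m inch '[{"slide":[2.7,11.2,0],"spin":0,"claw":-0.72},{"slide":[2.7,11.2,0],"spin":0,"claw":-0.72},{"slide":[2.7,11.2,0],"spin":0,"claw":-0.72},{"slide":[2.7,11.2,0],"spin":0,"claw":-0.72},{"slide":[2.7,11.2,0],"spin":0,"claw":-0.72},{"slide":[2,8,0],"spin":0,"claw":-0.72},{"slide":[1,4,0],"spin":0,"claw":-0.72},{"slide":[0,0,0],"spin":0,"claw":-0.72},{"slide":[0,0,-7],"spin":0,"claw":0.355},{"slide":[0,0,-2],"spin":0,"claw":0.355}]'; python3 b.py s5.png; python3 - <<'E'
from h import *
f=np.load('/tmp/s.npy',allow_pickle=True).item()
print('edge',onplane(f,[[190,285],[220,302.5],[150,261]],0))
a=cv2.imread('pics/s5.png')[200:320,150:310];cv2.imwrite('pics/s5c.png',cv2.resize(a,None,fx=5,fy=5,interpolation=cv2.INTER_CUBIC))
E
```

```text
time: 8.6
tcp_pos: [0.5213, 0.0673, 0.0023]
tool_rot: [180.0, -0.0, 71.6]
wrist_force: [-2.9, -0.2, 10.3]
grip_width: 0.858
finger_force: 5.2
time: 9.85
tcp_pos: [0.5905, 0.0615, 0.011]
tool_rot: [180.0, -0.0, 71.6]
wrist_force: [-0.2, 0.5, 0.0]
grip_width: 0.694
finger_force: 0.0
minrect ((601.1712036132812, 52.45087432861328), (48.380733489990234, 156.11300659179688), 65.78472900390625)
[ 0.37999996  0.61888653 -0.21393353] [(189, 251, 67, 36)]
edge [[ 0.6779596   0.02435321  0.        ]
 [ 0.67789137  0.10460064  0.        ]
 [ 0.67664985 -0.09706532  0.        ]]
```

View pics/s5c.png

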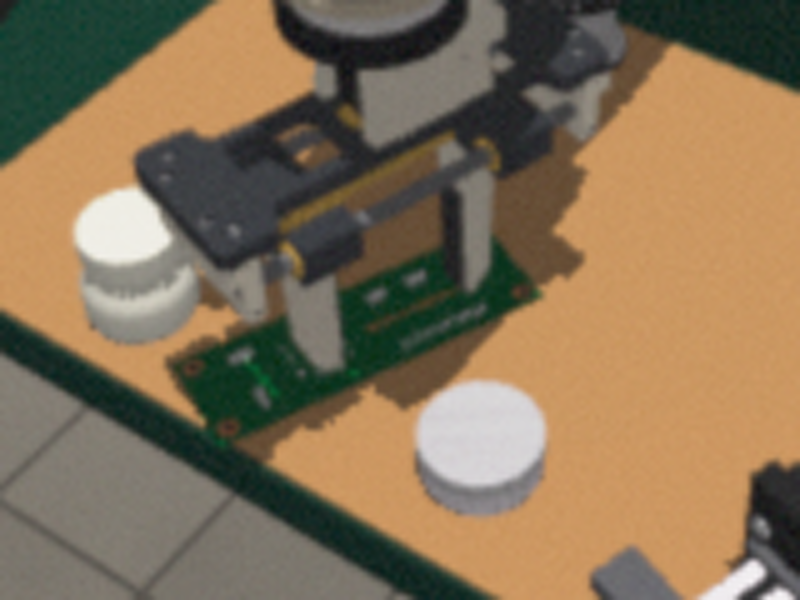

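The board's centre is at (0.601,0.0525), yaw -24, and its left corner just reaches the edge (x = 0.678). I'll re-press further back and push on by 56 mm.

```bash
python3 -m inch '[{"slide":[-2.2,-17.1,0],"spin":0.098,"claw":0.355},{"slide":[0,0,0],"spin":0,"claw":0.355},{"slide":[0,0,0],"spin":0,"claw":0.355},{"slide":[0,0,5],"spin":0,"claw":0.355},{"slide":[0,0,3],"spin":0,"claw":0.355},{"slide":[0,0,1],"spin":0,"claw":0.355},{"slide":[0,0,0],"spin":0,"claw":0.355}]'
```

```text
time: 10.78
tcp_pos: [0.5741, 0.0648, 0.0023]
tool_rot: [180.0, -0.0, 66.0]
wrist_force: [-1.1, -0.8, 8.6]
grip_width: 0.324
finger_force: 4.3
```

```bash
python3 -m inch '[{"slide":[1,3,0],"spin":0,"claw":0.355},{"slide":[2.5,7,0],"spin":0,"claw":0.355},{"slide":[3.5,10,0],"spin":0,"claw":0.355},{"slide":[3.5,10,0],"spin":0,"claw":0.355},{"slide":[3.5,10,0],"spin":0,"claw":0.355},{"slide":[3,7.5,0],"spin":0,"claw":0.355},{"slide":[2,5,0],"spin":0,"claw":0.355},{"slide":[0,0,0],"spin":0,"claw":0.355},{"slide":[0,0,-20],"spin":0,"claw":0.355},{"slide":[-20,-60,-40],"spin":0,"claw":0.355},{"slide":[0,-60,-20],"spin":0,"claw":0.355},{"slide":[0,-20,0],"spin":0,"claw":0.355}]'; python3 b.py s6.png; python3 - <<'E'
from h import *
f=grab('top','t6.png');np.save('/tmp/t6.npy',f,allow_pickle=True)
c=proj(f,[[.656,.0485,0]])[0];x,y=c.astype(int);print(board(f,roi=(x-32,y-42,x+32,y+42)))
s=np.load('/tmp/s.npy',allow_pickle=True).item()
a=cv2.imread('pics/s6.png')[200:340,130:290];cv2.imwrite('pics/s6c.png',cv2.resize(a,None,fx=4,fy=4,interpolation=cv2.INTER_CUBIC))
E
```

```text
time: 12.28
tcp_pos: [0.5024, 0.099, 0.0771]
tool_rot: [179.9, -0.0, 66.1]
wrist_force: [0.6, -0.6, -0.2]
grip_width: 0.322
finger_force: 0.0
minrect ((657.7754516601562, 49.16225051879883), (57.09931182861328, 156.74923706054688), 61.83378219604492)
[0.70870701 1.87311391 0.56744223] [(168, 263, 72, 43)]
(677.3760375976562, 33.40446472167969, 102.4109115600586, 45.956947326660156, -21.7860107421875, array([241.,  88., 259., 124.]))
```

View pics/s6c.png

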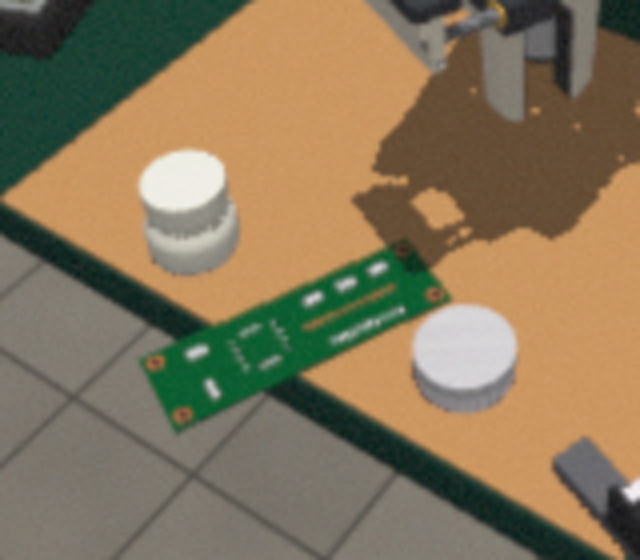

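The board overhangs the edge in the gap, clear of jar and tin. Its overhanging end corners are at (165,290) and (175,308), the rear ones at (242,274) and (231,260).

```bash
python3 - <<'E'
from h import *
s=np.load('/tmp/s.npy',allow_pickle=True).item();t=np.load('/tmp/t6.npy',allow_pickle=True).item()
P=onplane(s,[[165,290],[175,308],[242.25,274.25],[231.25,260]],.002)
print(P.mean(0),[np.degrees(np.arctan2(*d[[1,0]])) for d in (P[0]-P[3],P[1]-P[2])],(P[0]+P[1])/2)
# feet
for n,f in (('top',t),('scene',s)):
    hsv=cv2.cvtColor(f['frame'],cv2.COLOR_RGB2HSV)
    V,U=np.mgrid[:384,:512];Q=onplane(f,np.c_[U.ravel(),V.ravel()],.012).reshape(384,512,3)
    reg=(Q[...,0]>.33)&(Q[...,0]<.675)&(Q[...,1]>.17)&(Q[...,1]<.42)
    for nm,mm,z in (('feet',(hsv[...,1]<60)&(hsv[...,2]>70)&(hsv[...,2]<130),.012),('rail',(hsv[...,1]<45)&(hsv[...,2]>165),.032),('jaw',(hsv[...,2]<45)&(hsv[...,1]<110),.06)):
        m=cv2.morphologyEx((mm&reg).astype(np.uint8)*255,cv2.MORPH_OPEN,np.ones((2,2)))
        for c in cv2.findContours(m,cv2.RETR_EXTERNAL,cv2.CHAIN_APPROX_NONE)[0]:
            if cv2.contourArea(c)<25: continue
            W=onplane(f,c[:,0],z)[:,:2].astype(np.float32)*1000
            r=cv2.minAreaRect(W);print(n,nm,cv2.boundingRect(c),np.round(r[0],1),np.round(r[1],1),round(r[2],1))
E
```

```text
[0.65633686 0.04694205 0.002     ] [np.float64(-25.110024334285697), np.float64(-23.866021107564002)] [0.7275289  0.01451346 0.002     ]
top feet (105, 198, 14, 12) [412.1 384.7] [32.7 23.3] 70.5
top feet (128, 117, 69, 120) [484.9 253.8] [172.8 316. ] 89.6
top feet (144, 107, 13, 6) [664.8 292.7] [32.3 14.2] 89.0
top rail (124, 192, 10, 19) [414.2 335.2] [10.5 49. ] 70.2
top rail (118, 190, 10, 19) [419.4 349.1] [ 9.6 48.3] 70.5
top rail (136, 132, 21, 48) [531.9 293.2] [ 11.2 132. ] 70.3
top rail (130, 131, 22, 48) [535.8 307.7] [  9.9 132.9] 70.5
top rail (160, 108, 6, 12) [645.2 253.7] [ 9.1 31.7] 76.0
top rail (155, 107, 6, 11) [649.6 267.8] [ 9.  30.1] 70.5
top jaw (135, 180, 9, 12) [449.3 301.1] [12.4 30.6] 65.2
scene feet (294, 334, 23, 19) [671.7 290.2] [47.8 16.7] 72.6
scene feet (270, 311, 17, 18) [654.3 226.8] [35.7 22.9] 68.6
scene feet (300, 305, 14, 17) [613.6 264.2] [38.7 13.9] 70.1
scene feet (387, 265, 22, 17) [417.1 383.6] [45.5 23.9] 70.6
scene feet (363, 248, 16, 9) [386.9 315.5] [18.1 33.8] 9.9
scene rail (292, 319, 18, 14) [652.9 273. ] [10.5 36.9] 69.2
scene rail (287, 313, 17, 13) [648.1 258.6] [ 7.9 37.3] 70.8
scene rail (325, 275, 44, 33) [536.2 314.5] [ 10.9 121.1] 70.4
scene rail (320, 271, 42, 32) [531.4 300.1] [  8.4 119.5] 70.4
scene rail (385, 258, 8, 8) [415.7 357.5] [10.5 26.8] 70.4
scene rail (323, 228, 19, 11) [398.5 223.2] [47.9 14.9] 83.9
scene rail (336, 222, 14, 8) [362.  232.2] [31.  17.1] 82.7
scene jaw (283, 325, 11, 15) [694.7 266.9] [28.9 11.4] 67.6
scene jaw (302, 297, 25, 34) [631.7 288.3] [68.8 35.1] 46.6
scene jaw (358, 253, 25, 34) [486.1 335.7] [80.3 49.9] 1.5
```

```bash
python3 -m inch '[{"slide":[0,0,-43],"spin":0,"claw":1},{"slide":[49,-22.3,0],"spin":0,"claw":1},{"slide":[49,-22.3,0],"spin":0,"claw":1},{"slide":[49,-22.3,0],"spin":0,"claw":1},{"slide":[49,-22.3,0],"spin":0,"claw":1},{"slide":[0,0,0],"spin":-0.183,"claw":1},{"slide":[0,0,0],"spin":-0.183,"claw":1},{"slide":[0,0,0],"spin":-0.183,"claw":1},{"slide":[0,0,0],"spin":-0.183,"claw":1},{"slide":[0,0,0],"spin":-0.183,"claw":1},{"slide":[0,0,0],"spin":-0.183,"claw":1},{"slide":[0,0,0],"spin":-0.183,"claw":1},{"slide":[0,0,0],"spin":-0.183,"claw":1},{"slide":[0,0,0],"spin":-0.183,"claw":1},{"slide":[0,0,0],"spin":0,"claw":1}]'
python3 - <<'E'
from h import *
f=grab('wrist','w2.png');np.save('/tmp/w2.npy',f,allow_pickle=True);print(f['xyz'],f['attitude'])
a=cv2.imread('pics/w2.png')[0:256,130:386];cv2.imwrite('pics/w2c.png',cv2.resize(a,None,fx=2.3,fy=2.3,interpolation=cv2.INTER_CUBIC))
E
```

```text
time: 14.25
tcp_pos: [0.5033, 0.3135, 0.1182]
tool_rot: [180.0, 0.0, 160.3]
wrist_force: [0.1, 0.8, 0.4]
grip_width: 0.004
finger_force: 0.0
[0.43857557 0.33808527 0.28389554] [-1.47999034e+01 -1.31530092e-03  7.02951690e+01]
```

View pics/w2c.png

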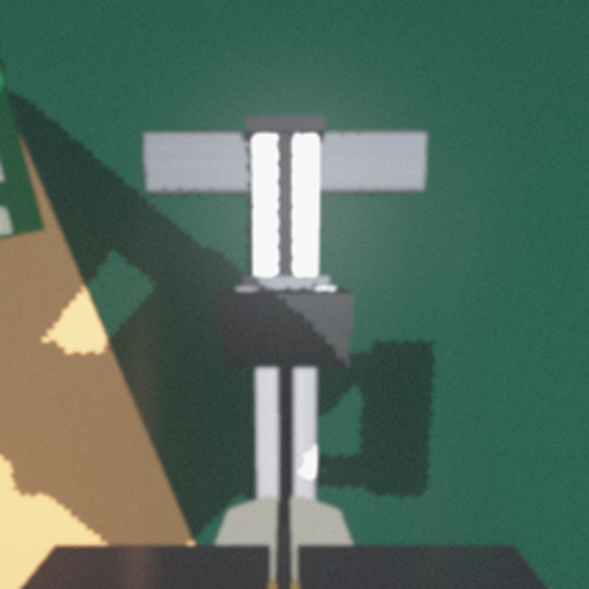

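The wrist view shows the rear foot (centre at full-image (254.4,69.8)), the rail straight up the picture, and the sliding jaw with its outer top at row 126 and its inner ledge edge at row 160.

```bash
cat >> h.py <<'E'
YH=-19.65
def hold(P):  # a,n coordinates in mm
    a=np.radians(YH);P=np.atleast_2d(P)[:,:2]*1000
    return np.c_[P@[np.cos(a),np.sin(a)],P@[-np.sin(a),np.cos(a)]]
E
python3 - <<'E'
from h import *
f=np.load('/tmp/w2.npy',allow_pickle=True).item()
q=lambda c,r:[130+c/2.3,r/2.3]
F=onplane(f,[q(144,131),q(428,131),q(428,190),q(144,190)],.012);print('foot',hold(F),hold(F).mean(0))
d=F[1]-F[0]; d2=F[2]-F[3]; print('yaw',[np.degrees(np.arctan2(v[1],v[0]))-90 for v in (d,d2)])
Rl=onplane(f,[q(285.5,133),q(286.5,270),q(285.7,375),q(285.5,490)],.032);print('rail',hold(Rl)); v=Rl[0]-Rl[-1];print(np.degrees(np.arctan2(-v[1],-v[0])))
print('inner55',hold(onplane(f,[q(222,367),q(350,367)],.055)),'outer67',hold(onplane(f,[q(219,290),q(354,290)],.067)))
print('tcp',hold(status.get_state()['tcp_pos']))
E
```

```text
foot [[252.10187185 413.02615277]
 [252.20507196 521.31610746]
 [273.40744089 522.49173445]
 [273.30181446 411.86358059]] [262.75404979 467.17439382]
yaw [np.float64(-19.704602744267987), np.float64(-19.704705305256752)]
rail [[256.27686733 466.89922856]
 [303.2950433  467.27631791]
 [342.7535307  466.98643603]
 [389.87882418 466.91435284]]
-19.643513886133352
inner55 [[335.93303396 444.54868675]
 [335.9761505  489.43117557]] outer67 [[308.98812157 445.31356178]
 [309.02983629 488.85687741]]
tcp [[368.46164207 464.39069957]]
```

Sliding jaw is at about 17 mm; I'll open it to about 30 mm by its inner face.

```bash
python3 -m inch '[{"slide":[0,2.6,40],"spin":0,"claw":1},{"slide":[0,0,37],"spin":0,"claw":1},{"slide":[0,0,0],"spin":0,"claw":1},{"slide":[6,0,0],"spin":0,"claw":1},{"slide":[7,0,0],"spin":0,"claw":1},{"slide":[7,0,0],"spin":0,"claw":1},{"slide":[6,0,0],"spin":0,"claw":1},{"slide":[5,0,0],"spin":0,"claw":1},{"slide":[5,0,0],"spin":0,"claw":1},{"slide":[0,0,0],"spin":0,"claw":1}]'
python3 - <<'E'
from h import *
f=grab('wrist','w3.png');np.save('/tmp/w3.npy',f,allow_pickle=True)
r=f['frame'][100:200,254-14:254+15].astype(int)
hsv=cv2.cvtColor(f['frame'],cv2.COLOR_RGB2GRAY)
print(hold(status.get_state()['tcp_pos']))
print([ (i,int(hsv[i,244:249].mean()),int(hsv[i,230:234].mean())) for i in range(60,190,2)])
E
```

```text
time: 15.55
tcp_pos: [0.4689, 0.3282, 0.0408]
tool_rot: [-180.0, -0.0, 160.4]
wrist_force: [-1.1, -1.0, 0.3]
grip_width: 0.006
finger_force: 0.0
[[331.35851193 466.64924618]]
[(60, 85, 85), (62, 87, 85), (64, 88, 87), (66, 88, 87), (68, 89, 87), (70, 89, 88), (72, 90, 90), (74, 91, 90), (76, 91, 90), (78, 93, 92), (80, 95, 91), (82, 95, 93), (84, 95, 94), (86, 96, 95), (88, 99, 96), (90, 100, 96), (92, 102, 99), (94, 112, 107), (96, 114, 109), (98, 114, 108), (100, 114, 107), (102, 146, 148), (104, 182, 226), (106, 180, 234), (108, 155, 232), (110, 169, 231), (112, 182, 229), (114, 186, 222), (116, 186, 182), (118, 170, 179), (120, 167, 177), (122, 153, 177), (124, 138, 177), (126, 134, 177), (128, 133, 175), (130, 133, 168), (132, 134, 165), (134, 136, 165), (136, 137, 163), (138, 135, 163), (140, 135, 163), (142, 135, 160), (144, 134, 160), (146, 133, 159), (148, 133, 158), (150, 131, 158), (152, 131, 156), (154, 131, 149), (156, 128, 146), (158, 128, 145), (160, 129, 145), (162, 127, 142), (164, 109, 111), (166, 101, 97), (168, 100, 97), (170, 99, 98), (172, 91, 124), (174, 62, 145), (176, 58, 116), (178, 57, 57), (180, 57, 53), (182, 54, 54), (184, 53, 51), (186, 56, 52), (188, 55, 54)]
```

```bash
python3 -m inch '[{"slide":[-12,0,0],"spin":0,"claw":1},{"slide":[-25,0,-40],"spin":0,"claw":1},{"slide":[0,0,-37],"spin":0,"claw":1},{"slide":[0,0,0],"spin":0,"claw":1}]'; python3 -c "
from h import *
f=grab('wrist','w4.png');np.save('/tmp/w4.npy',f,allow_pickle=True)"
python3 -m inch '[{"slide":[-55,0,0],"spin":0,"claw":1},{"slide":[-57,0,0],"spin":0,"claw":1},{"slide":[0,0,0],"spin":0,"claw":1},{"slide":[0,0,0],"spin":0,"claw":1}]'; python3 -c "
from h import *
f=grab('wrist','w5.png');np.save('/tmp/w5.npy',f,allow_pickle=True)
a=cv2.imread('pics/w4.png')[40:240,180:330];b=cv2.imread('pics/w5.png')[40:240,180:330]
cv2.imwrite('pics/w45.png',cv2.resize(np.hstack([a,b]),None,fx=2.6,fy=2.6,interpolation=cv2.INTER_CUBIC))"
```

```text
time: 16.1
tcp_pos: [0.5063, 0.3158, 0.1204]
tool_rot: [179.8, 0.2, 160.3]
wrist_force: [0.3, 0.2, -0.3]
grip_width: 0.008
finger_force: 0.0
time: 16.65
tcp_pos: [0.6088, 0.2777, 0.1163]
tool_rot: [-179.9, -0.1, 160.3]
wrist_force: [-0.8, -0.8, 0.1]
grip_width: 0.004
finger_force: 0.0
```

View pics/w45.png

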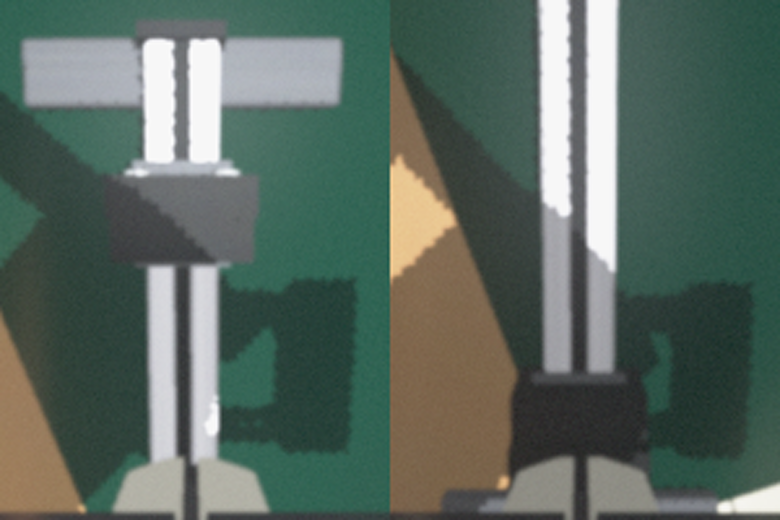

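The left picture shows the sliding jaw's inner ledge edge at crop row 263 and outer top at row 176. The right one shows the fixed jaw's inner ledge edge at about row 383 (columns 513-648).

```bash
python3 - <<'E'
from h import *
f=np.load('/tmp/w4.npy',allow_pickle=True).item();g=np.load('/tmp/w5.npy',allow_pickle=True).item()
q=lambda c,r:[180+c/2.6,40+r/2.6]
p=lambda c,r:[180-150+c/2.6,40+r/2.6]
print('foot',hold(onplane(f,[q(22,38),q(342,38),q(342,106),q(22,106)],.012)).mean(0))
print('inner',hold(onplane(f,[q(110,263),q(254,263)],.055)),'outer',hold(onplane(f,[q(105,176),q(259,176)],.067)))
print('fix inner',hold(onplane(g,[p(513,383),p(648,383)],.055)),hold(onplane(g,[p(513,374)],.055)))
print('rail',hold(onplane(g,[p(578,20),p(579,365)],.032)))
t=status.get_state();print(t['tcp_pos'],hold(t['tcp_pos']))
# grasp targets: board centre/yaw
c=np.array([.6563,.0469]);a=np.radians(-24.5);u=np.array([np.cos(a),np.sin(a)])
tg=c+u*.058;d=tg-t['tcp_pos'][:2];y=np.radians(160.3)
print(tg,d,'slide',d@[np.cos(y),np.sin(y)],d@[np.sin(y),-np.cos(y)])
E
```

```text
foot [263.08036165 466.84905479]
inner [[323.62489182 444.76771725]
 [323.64804243 489.10866563]] outer [[298.00125593 445.26793791]
 [298.00865336 488.91717429]]
fix inner [[469.83009741 446.51114086]
 [469.79730553 489.11968688]] [[466.90501619 446.57659841]]
rail [[360.19125276 466.96737855]
 [469.3338659  467.28477668]]
[0.60858986 0.27812608 0.11678053] [[479.6217984  466.58190058]]
[0.70907775 0.02284779] [ 0.10048789 -0.25527829] slide -0.18065949047501842 -0.20646300010598442
```

```bash
python3 -m inch '[{"slide":[-37.3,-41.4,0],"spin":0,"claw":-0.376},{"slide":[-37.3,-41.4,0],"spin":0,"claw":-0.376},{"slide":[-37.3,-41.4,0],"spin":0,"claw":-0.376},{"slide":[-37.3,-41.4,0],"spin":0,"claw":-0.376},{"slide":[-37.3,-41.4,0],"spin":0,"claw":-0.376},{"slide":[0,0,25],"spin":0.084,"claw":-0.376},{"slide":[0,0,25],"spin":0,"claw":-0.376},{"slide":[0,0,0],"spin":0,"claw":-0.376},{"slide":[0,0,0],"spin":0,"claw":-0.376}]'
cat > wb.py <<'E'
from h import *
import sys
z=float(sys.argv[1]);f=grab('wrist',sys.argv[2]);np.save('/tmp/wb.npy',f,allow_pickle=True)
hsv=cv2.cvtColor(f['frame'],cv2.COLOR_RGB2HSV)
V,U=np.mgrid[:384,:512];P=onplane(f,np.c_[U.ravel(),V.ravel()],z).reshape(384,512,3)
s=status.get_state();tc=s['tcp_pos'];y=np.radians(s['tool_rot'][2]);d=P[...,:2]-tc[:2]
lx=d@[np.cos(y),np.sin(y)]*1000; ly=d@[np.sin(y),-np.cos(y)]*1000
m=(hsv[...,0]>40)&(hsv[...,0]<85)&(hsv[...,1]>90)&(hsv[...,2]>40)&(abs(ly)<60)&(lx>-30)&(lx<200)&(V<235)
if len(sys.argv)>3:
    lo=int(sys.argv[3]); m&=hsv[...,2]>lo
g=cv2.morphologyEx(m.astype(np.uint8)*255,cv2.MORPH_OPEN,np.ones((3,3)));g=cv2.morphologyEx(g,cv2.MORPH_CLOSE,np.ones((7,7)))
c=max(cv2.findContours(g,cv2.RETR_EXTERNAL,cv2.CHAIN_APPROX_NONE)[0],key=cv2.contourArea)[:,0]
k=np.zeros_like(g);cv2.drawContours(k,[c],-1,255,-1)
xs=[];
for a in range(20,150,10):
    q=(k>0)&(abs(lx-a)<1.5)
    if q.sum()>8: xs.append((a,ly[q].min(),ly[q].max()))
xs=np.array(xs);print('x,lo,hi',xs.round(1).tolist());print('rear end lx',lx[k>0].max())
if len(xs)>2:
    mid=(xs[:,1]+xs[:,2])/2;pf=np.polyfit(xs[:,0],mid,1);print('slope deg',np.degrees(np.arctan(pf[0])),'mid at 0',pf[1])
print(tc,s['tool_rot'],s['wrist_force'])
E
python3 wb.py .002 w6.png
```

```text
time: 17.82
tcp_pos: [0.716, 0.0211, 0.069]
tool_rot: [180.0, 0.1, 155.6]
wrist_force: [0.3, 0.4, 0.8]
grip_width: 0.688
finger_force: 0.0
x,lo,hi [[40.0, 16.2, 21.9], [50.0, 10.4, 22.5], [60.0, 3.9, 22.3], [70.0, -11.8, 22.0], [80.0, -24.1, 22.5], [90.0, -26.2, 22.3], [100.0, -23.5, 22.8], [110.0, -22.6, 22.6], [120.0, -25.9, 23.0], [130.0, -26.4, 22.8], [140.0, -26.0, 13.8]]
rear end lx 143.2342921052726
slope deg -12.902819037553 mid at 0 24.365130388665804
[0.71629361 0.02092217 0.0693568 ] [1.79962270e+02 9.21448692e-02 1.55593519e+02] [ 0.53724757 -0.42490331 -0.16591445]
```

The board is 1.7 mm off to tool -y, the end 16 mm beyond the TCP. I'll go down over the edge and grip.

```bash
python3 -m inch '[{"slide":[0,-1.7,25],"spin":0,"claw":-0.376},{"slide":[0,0,25],"spin":0,"claw":-0.376},{"slide":[0,0,20],"spin":0,"claw":-0.376},{"slide":[0,0,14],"spin":0,"claw":-0.376},{"slide":[0,0,0],"spin":0,"claw":-0.376}]' 25 && python3 -m inch '[{"slide":[0,0,0],"spin":0,"claw":0.3},{"slide":[0,0,0],"spin":0,"claw":0.3},{"slide":[0,0,0],"spin":0,"claw":0.3},{"slide":[0,0,0],"spin":0,"claw":0.3}]' 25
```

```text
time: 18.5
tcp_pos: [0.7148, 0.0189, -0.0168]
tool_rot: [-180.0, -0.1, 155.6]
wrist_force: [-0.1, -0.1, 0.6]
grip_width: 0.689
finger_force: 0.0
time: 19.0
tcp_pos: [0.7154, 0.0188, -0.0157]
tool_rot: [180.0, 0.0, 155.5]
wrist_force: [-0.1, -1.0, 1.3]
grip_width: 0.548
finger_force: 25.0
```

Gripped (opening 51 mm, 25 N). Lift gently.

```bash
python3 -m inch '[{"slide":[0,0,-4],"spin":0,"claw":0.3},{"slide":[0,0,-8],"spin":0,"claw":0.3},{"slide":[0,0,-14],"spin":0,"claw":0.3},{"slide":[0,0,-20],"spin":0,"claw":0.3},{"slide":[0,0,-25],"spin":0,"claw":0.3},{"slide":[0,0,-25],"spin":0,"claw":0.3},{"slide":[0,0,-20],"spin":0,"claw":0.3},{"slide":[0,0,-10],"spin":0,"claw":0.3},{"slide":[0,0,0],"spin":0,"claw":0.3}]' 25; python3 wb.py .127 w7.png; python3 -c "
import cv2;a=cv2.imread('pics/w7.png')[0:260,90:420];b=cv2.imread('pics/w7.png');cv2.imwrite('pics/w7c.png',cv2.resize(a,None,fx=2.2,fy=2.2))"
```

```text
time: 20.12
tcp_pos: [0.7153, 0.0188, 0.1105]
tool_rot: [180.0, 0.0, 155.5]
wrist_force: [0.2, 0.0, -1.2]
grip_width: 0.545
finger_force: 25.0
x,lo,hi [[20.0, -9.3, 12.6], [30.0, -6.5, 8.7], [40.0, -9.0, 10.1], [50.0, -24.5, 25.7], [60.0, -24.0, 25.8], [70.0, -24.6, 25.3], [80.0, -24.1, 25.4], [90.0, -24.2, 25.5], [100.0, -24.6, 25.5], [110.0, -23.2, 25.1], [120.0, -10.8, 25.1]]
rear end lx 119.06178150459584
slope deg 1.3569294359812965 mid at 0 -0.2930294411933073
[0.71490623 0.01882898 0.10955516] [-1.79986806e+02 -2.77321219e-02  1.55547712e+02] [ 0.50812486 -0.07459461 -0.44600862]
```

View pics/w7c.png

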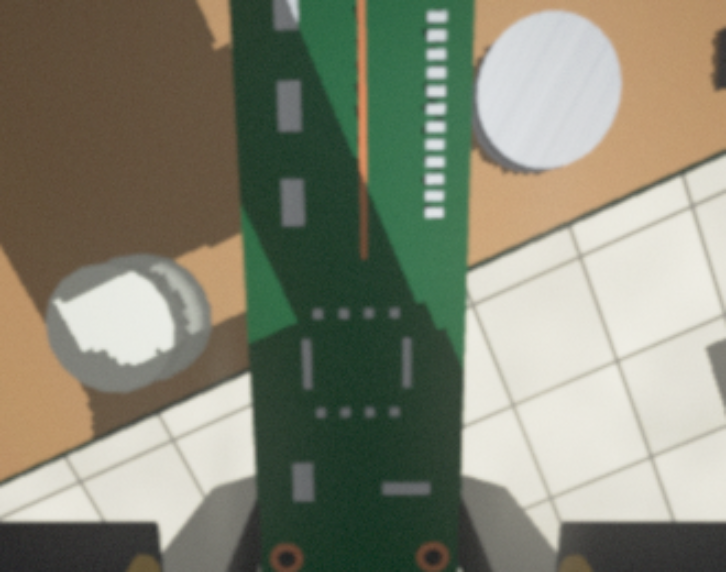

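The picture shows the board level and centred between the fingers, above jar and tin. I'll carry it over the holder.

```bash
python3 -m inch '[{"slide":[9,8,0],"spin":0,"claw":0.3},{"slide":[18,15,0],"spin":0,"claw":0.3},{"slide":[28,24,0],"spin":0,"claw":0.3},{"slide":[28,24,0],"spin":0,"claw":0.3},{"slide":[28,24,0],"spin":0,"claw":0.3},{"slide":[28,24,0],"spin":0,"claw":0.3},{"slide":[28,24,0],"spin":0,"claw":0.3},{"slide":[28,24,0],"spin":0,"claw":0.3},{"slide":[18,15,0],"spin":0,"claw":0.3},{"slide":[9.1,8.7,0],"spin":0,"claw":0.3},{"slide":[0,0,0],"spin":-0.042,"claw":0.3},{"slide":[0,0,0],"spin":-0.042,"claw":0.3},{"slide":[0,0,20],"spin":0,"claw":0.3},{"slide":[0,0,0],"spin":0,"claw":0.3},{"slide":[0,0,0],"spin":0,"claw":0.3}]' 25; python3 - <<'E'
from h import *
f=grab('wrist','w8.png');np.save('/tmp/w8.npy',f,allow_pickle=True)
s=status.get_state();print(s['tcp_pos'],hold(s['tcp_pos']),s['tool_rot'])
g=grab('scene','s8.png');np.save('/tmp/s8.npy',g,allow_pickle=True)
a=cv2.imread('pics/w8.png')[0:250,150:360];b=cv2.imread('pics/s8.png')[190:370,240:420]
a=cv2.resize(a,(400,476));b=cv2.resize(b,(400,400));o=np.zeros((476,800,3),np.uint8);o[:,:400]=a;o[:400,400:]=b
cv2.imwrite('pics/c8.png',o)
E
```

```text
time: 22.05
tcp_pos: [0.5919, 0.2842, 0.0895]
tool_rot: [-180.0, -0.0, 160.3]
wrist_force: [0.9, 0.3, -0.1]
grip_width: 0.545
finger_force: 25.0
[0.59202674 0.28428117 0.08989987] [[461.95344638 466.80880388]] [-1.79999603e+02  6.50706390e-05  1.60326115e+02]
```

View pics/c8.png

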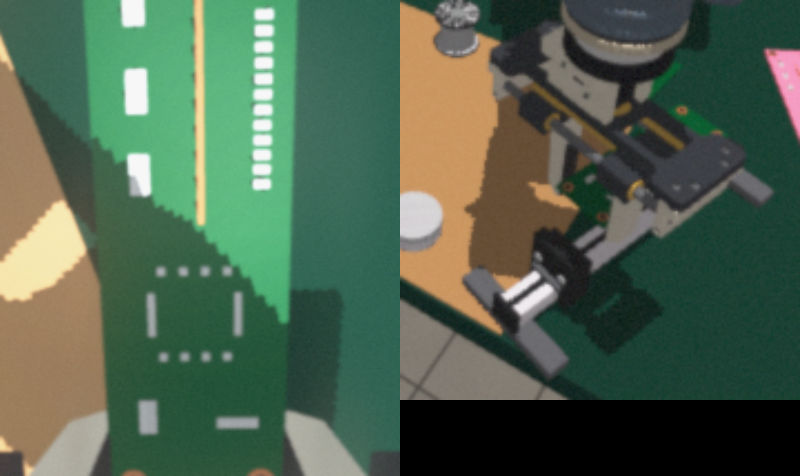

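The board is over the holder, between the jaws and aligned with the rail. The viewing budget is used up (a little over, in fact), so from here I work by numbers. Lower it.

```bash
python3 -m inch '[{"slide":[0,0.2,10],"spin":0,"claw":0.3},{"slide":[0,0,15],"spin":0,"claw":0.3},{"slide":[0,0,12],"spin":0,"claw":0.3},{"slide":[0,0,7],"spin":0,"claw":0.3},{"slide":[0,0,3],"spin":0,"claw":0.3},{"slide":[0,0,1],"spin":0,"claw":0.3},{"slide":[0,0,0],"spin":0,"claw":0.3},{"slide":[0,0,0],"spin":0,"claw":0.3}]'; python3 -m inch '[{"slide":[0,0,0.7],"spin":0,"claw":0.3},{"slide":[0,0,0.7],"spin":0,"claw":0.3},{"slide":[0,0,0],"spin":0,"claw":0.3}]'
```

```text
time: 23.15
tcp_pos: [0.5921, 0.2846, 0.0422]
tool_rot: [180.0, 0.0, 160.4]
wrist_force: [0.4, -0.3, -1.2]
grip_width: 0.547
finger_force: 25.0
time: 23.52
tcp_pos: [0.5919, 0.2845, 0.0404]
tool_rot: [-180.0, -0.0, 160.4]
wrist_force: [0.3, -0.1, 0.9]
grip_width: 0.546
finger_force: 25.0
```

```bash
python3 -m inch '[{"slide":[0,0,0.6],"spin":0,"claw":0.3},{"slide":[0,0,0],"spin":0,"claw":0.3}]';python3 -m inch '[{"slide":[0,0,0.5],"spin":0,"claw":0.3},{"slide":[0,0,0],"spin":0,"claw":0.3}]';python3 -m inch '[{"slide":[0,0,0.5],"spin":0,"claw":0.3},{"slide":[0,0,0],"spin":0,"claw":0.3}]'
```

```text
time: 23.78
tcp_pos: [0.592, 0.2845, 0.0399]
tool_rot: [180.0, 0.0, 160.4]
wrist_force: [-0.3, 0.1, -0.6]
grip_width: 0.55
finger_force: 25.0
time: 24.02
tcp_pos: [0.592, 0.2846, 0.0398]
tool_rot: [180.0, 0.0, 160.4]
wrist_force: [-0.9, -0.2, 5.3]
grip_width: 0.545
finger_force: 25.0
time: 24.28
tcp_pos: [0.5921, 0.2846, 0.0398]
tool_rot: [180.0, 0.0, 160.4]
wrist_force: [-2.5, -2.0, 8.7]
grip_width: 0.547
finger_force: 25.0
```

```bash
python3 -m inch '[{"slide":[0,0,-0.7],"spin":0,"claw":0.3},{"slide":[0,0,0],"spin":0,"claw":0.3}]'; cat > chk.py <<'E'
from h import *
for n in ('scene','top'):
    f=grab(n,'k_'+n+'.png');np.save('/tmp/k_%s.npy'%n,f,allow_pickle=True)
    hsv=cv2.cvtColor(f['frame'],cv2.COLOR_RGB2HSV);V,U=np.mgrid[:384,:512]
    H=hold(onplane(f,np.c_[U.ravel(),V.ravel()],.057)).reshape(384,512,2)
    m=(hsv[...,0]>45)&(hsv[...,0]<80)&(hsv[...,1]>110)&(hsv[...,2]>85)
    j=(hsv[...,2]<55)&(hsv[...,1]<130)
    print(n)
    for k in range(-30,31,6):
        row=abs(H[...,1]-467-k)<1.2
        A=np.sort(H[...,0][row&m&(H[...,0]>290)&(H[...,0]<490)]);B=np.sort(H[...,0][row&j&(H[...,0]>270)&(H[...,0]<345)])
        print(k,A[:3].round(),A[-2:].round(),'jaw',B[:2].round(),B[-2:].round())
E
python3 chk.py
```

```text
time: 24.52
tcp_pos: [0.5921, 0.2846, 0.0398]
tool_rot: [180.0, 0.0, 160.4]
wrist_force: [-0.8, -0.8, 5.1]
grip_width: 0.549
finger_force: 25.0
scene
-30 [] [] jaw [] []
-24 [330. 334. 335.] [345. 347.] jaw [292. 293.] [301. 305.]
-18 [318. 329. 331.] [331. 335.] jaw [289. 293.] [312. 314.]
-12 [323. 324. 327.] [332. 336.] jaw [290. 292.] [313. 315.]
-6 [320. 324. 326.] [346. 348.] jaw [291. 293.] [311. 315.]
0 [320. 321. 325.] [334. 340.] jaw [273. 275.] [310. 312.]
6 [318. 321. 322.] [344. 348.] jaw [272. 275.] [311. 313.]
12 [320. 323. 327.] [345. 347.] jaw [272. 274.] [313. 314.]
18 [332. 334. 336.] [339. 341.] jaw [271. 274.] [312. 314.]
24 [326. 329.] [326. 329.] jaw [277. 281.] [313. 315.]
30 [] [] jaw [291. 318.] [330. 332.]
top
-30 [] [] jaw [] []
-24 [] [] jaw [] []
-18 [] [] jaw [] []
-12 [] [] jaw [] []
-6 [] [] jaw [] []
0 [] [] jaw [] []
6 [] [] jaw [] []
12 [] [] jaw [] []
18 [] [] jaw [] []
24 [] [] jaw [] []
30 [] [] jaw [] []
```

Rear end lies 4-5 mm onto the sliding ledge. Release and rise.

```bash
python3 -m inch '[{"slide":[0,0,0],"spin":0,"claw":0.0},{"slide":[0,0,0],"spin":0,"claw":-0.2},{"slide":[0,0,0],"spin":0,"claw":-0.4},{"slide":[0,0,0],"spin":0,"claw":-0.4},{"slide":[0,0,-10],"spin":0,"claw":-0.4},{"slide":[0,0,-30],"spin":0,"claw":-0.4},{"slide":[0,0,-30],"spin":0,"claw":-0.4},{"slide":[-40,0,-30],"spin":0,"claw":-0.4},{"slide":[-40,0,0],"spin":0,"claw":-0.4},{"slide":[0,0,0],"spin":0,"claw":-0.4},{"slide":[0,0,0],"spin":0,"claw":-0.4}]'
cat > wv.py <<'E'
from h import *
import sys
f=grab('wrist',sys.argv[1]);hsv=cv2.cvtColor(f['frame'],cv2.COLOR_RGB2HSV);V,U=np.mgrid[:384,:512]
H=hold(onplane(f,np.c_[U.ravel(),V.ravel()],.057)).reshape(384,512,2)
m=(hsv[...,0]>45)&(hsv[...,0]<85)&(hsv[...,1]>90)&(hsv[...,2]>40)&(V<230)&(abs(H[...,1]-467)<45)
g=cv2.morphologyEx(m.astype(np.uint8)*255,cv2.MORPH_OPEN,np.ones((3,3)))
print('tcp',hold(status.get_state()['tcp_pos']),'a range',H[...,0][V<230].min(),H[...,0][V<230].max())
for a in range(320,490,15):
    q=(abs(H[...,0]-a)<1.2)&(g>0);w=H[...,1][q]
    if q.sum()>10: print(a,np.percentile(w,[1,99]).round(1),q.sum())
gr=f['frame'].mean(2)
for n in (457,477):
    q=np.argwhere((abs(H[...,1]-n)<.8)&(V<230));q=q[np.argsort(H[q[:,0],q[:,1],0])]
    print(n,[(int(H[y,x,0]),f['frame'][y,x].tolist()) for y,x in q if H[y,x,0]<332 or H[y,x,0]>460][::3])
E
python3 wv.py w9.png; python3 chk.py|head -12
```

```text
time: 26.0
tcp_pos: [0.6668, 0.2577, 0.1396]
tool_rot: [-180.0, -0.0, 160.4]
wrist_force: [-1.0, 0.6, 0.3]
grip_width: 0.697
finger_force: 0.0
tcp [[540.98770026 467.0963271 ]] a range 388.5108975818723 577.1008221209273
395 [435.9 510.8] 388
410 [436.6 510.8] 283
425 [437.6 510.9] 259
440 [440.9 510.8] 264
455 [442.3 511.2] 241
470 [454.9 511.8] 168
485 [489.6 511.7] 54
457 [(460, [58, 116, 80]), (461, [57, 117, 79]), (462, [59, 117, 80]), (463, [57, 117, 80]), (464, [56, 115, 79]), (465, [53, 114, 74]), (467, [50, 114, 75]), (468, [53, 114, 74]), (469, [55, 114, 77]), (470, [56, 115, 79]), (472, [55, 113, 76]), (473, [46, 94, 62]), (474, [36, 64, 45]), (475, [40, 64, 49]), (477, [38, 57, 42]), (477, [45, 54, 47]), (479, [37, 38, 36]), (480, [40, 42, 38]), (482, [40, 45, 40]), (482, [37, 40, 36]), (484, [44, 43, 41]), (485, [41, 41, 39]), (487, [39, 39, 42]), (487, [46, 45, 41]), (489, [38, 36, 36]), (490, [37, 37, 36]), (492, [38, 38, 38]), (493, [42, 44, 42]), (494, [40, 42, 39]), (495, [42, 45, 41]), (497, [39, 40, 39]), (498, [42, 38, 40]), (499, [43, 41, 37]), (500, [40, 43, 43
[... 2912 characters left out ...]
, 186, 176]), (569, [204, 199, 186]), (570, [221, 218, 208]), (572, [216, 214, 201]), (573, [236, 234, 225]), (575, [234, 232, 223]), (576, [238, 236, 227])]
scene
-30 [] [] jaw [] []
-24 [] [] jaw [287. 292.] [301. 305.]
-18 [] [] jaw [289. 293.] [312. 314.]
-12 [319.] [319.] jaw [290. 292.] [313. 315.]
-6 [318. 320. 324.] [320. 324.] jaw [272. 291.] [311. 315.]
0 [320. 321. 325.] [330. 333.] jaw [271. 273.] [342. 343.]
6 [318. 321. 322.] [341. 343.] jaw [271. 272.] [311. 313.]
12 [318. 320. 327.] [368. 370.] jaw [272. 274.] [313. 314.]
18 [332. 334. 336.] [460. 461.] jaw [271. 274.] [312. 314.]
24 [329. 338. 342.] [473. 475.] jaw [277. 281.] [313. 315.]
30 [] [] jaw [291. 318.] [343. 345.]
```

The board lies on both ledges (front end at a≈477, rear ≈318). Now I go behind the sliding jaw with the fingers shut.

```bash
python3 -m inch '[{"slide":[40,0,0],"spin":0,"claw":1},{"slide":[55,0,0],"spin":0,"claw":1},{"slide":[55,0,0],"spin":0,"claw":1},{"slide":[55,0,0],"spin":0,"claw":1},{"slide":[40,0,0],"spin":0,"claw":1},{"slide":[16,0,0],"spin":0,"claw":1},{"slide":[0,0,40],"spin":0,"claw":1},{"slide":[0,0,40],"spin":0,"claw":1},{"slide":[0,0,13],"spin":0,"claw":1},{"slide":[0,0,0],"spin":0,"claw":1}]' 20; python3 -m inch '[{"slide":[-4,0,0],"spin":0,"claw":1},{"slide":[-4,0,0],"spin":0,"claw":1},{"slide":[-3,0,0],"spin":0,"claw":1},{"slide":[-3,0,0],"spin":0,"claw":1},{"slide":[-3,0,0],"spin":0,"claw":1}]'; python3 -c "
from h import *;s=status.get_state();print(hold(s['tcp_pos']),s['wrist_force'])"
```

```text
time: 27.4
tcp_pos: [0.4218, 0.3453, 0.0466]
tool_rot: [-180.0, -0.0, 160.3]
wrist_force: [0.2, -0.0, -0.1]
grip_width: 0.007
finger_force: 0.0
time: 28.02
tcp_pos: [0.4377, 0.3396, 0.0467]
tool_rot: [180.0, 0.0, 160.4]
wrist_force: [-2.9, 0.9, 1.5]
grip_width: 0.004
finger_force: 1.1
[[297.97999457 467.01944939]] [-2.89386299  0.90769259  1.53489394]
```

Pushing now (~3 N). On in small steps until the force rises.

```bash
P='import numpy'; python3 -m inch '[{"slide":[-2,0,0],"spin":0,"claw":1},{"slide":[-2,0,0],"spin":0,"claw":1}]'; python3 -m inch '[{"slide":[-1,0,0],"spin":0,"claw":1},{"slide":[-1,0,0],"spin":0,"claw":1}]'; python3 -m inch '[{"slide":[-0.7,0,0],"spin":0,"claw":1},{"slide":[-0.7,0,0],"spin":0,"claw":1}]'
```

```text
time: 28.28
tcp_pos: [0.4414, 0.3383, 0.0466]
tool_rot: [-180.0, -0.0, 160.4]
wrist_force: [-2.1, 2.1, 2.0]
grip_width: 0.005
finger_force: 1.1
time: 28.52
tcp_pos: [0.4432, 0.3376, 0.0466]
tool_rot: [-180.0, -0.0, 160.4]
wrist_force: [-2.2, 0.3, 1.1]
grip_width: 0.003
finger_force: 1.1
time: 28.78
tcp_pos: [0.4445, 0.3372, 0.0466]
tool_rot: [-180.0, -0.0, 160.4]
wrist_force: [-1.1, 0.8, 1.5]
grip_width: 0.005
finger_force: 1.1
```

```bash
python3 -m inch '[{"slide":[-0.7,0,0],"spin":0,"claw":1},{"slide":[-0.7,0,0],"spin":0,"claw":1}]'; python3 -m inch '[{"slide":[-0.7,0,0],"spin":0,"claw":1},{"slide":[-0.7,0,0],"spin":0,"claw":1}]'; python3 -m inch '[{"slide":[-0.7,0,0],"spin":0,"claw":1},{"slide":[-0.5,0,0],"spin":0,"claw":1}]'
```

```text
time: 29.02
tcp_pos: [0.4453, 0.3369, 0.0466]
tool_rot: [-180.0, -0.1, 160.4]
wrist_force: [-7.6, 4.3, 3.9]
grip_width: 0.006
finger_force: 4.2
time: 29.28
tcp_pos: [0.4455, 0.3367, 0.0466]
tool_rot: [-179.9, -0.2, 160.3]
wrist_force: [-14.0, 8.3, 7.9]
grip_width: 0.005
finger_force: 8.2
time: 29.52
tcp_pos: [0.4456, 0.3367, 0.0466]
tool_rot: [-179.9, -0.3, 160.3]
wrist_force: [-20.4, 10.8, 10.2]
grip_width: 0.004
finger_force: 11.3
```

The force rises steeply at a≈306, as expected for the clamped position. Back off, lift and check.

```bash
python3 -m inch '[{"slide":[6,0,0],"spin":0,"claw":1},{"slide":[16,0,0],"spin":0,"claw":1},{"slide":[0,0,-40],"spin":0,"claw":1},{"slide":[0,0,-50],"spin":0,"claw":1},{"slide":[-50,0,-20],"spin":0,"claw":1},{"slide":[-60,0,0],"spin":0,"claw":1},{"slide":[-60,0,0],"spin":0,"claw":1},{"slide":[0,0,0],"spin":0,"claw":1},{"slide":[0,0,0],"spin":0,"claw":1}]'; cat > fin.py <<'E'
from h import *
import sys
f=grab('wrist',sys.argv[1]);V,U=np.mgrid[:384,:512]
H=hold(onplane(f,np.c_[U.ravel(),V.ravel()],.057)).reshape(384,512,2);I=cv2.cvtColor(f['frame'],cv2.COLOR_RGB2HSV)
print('tcp',hold(status.get_state()['tcp_pos']),'a',H[:230,200:300,0].min(),H[:230,200:300,0].max())
g=f['frame'].astype(int);green=(g[...,1]>1.35*g[...,0])&(V<232)
for n in (447,457,477,487):
    q=(abs(H[...,1]-n)<.8)&green;A=np.sort(H[...,0][q]);print('n',n,A[:1],A[-1:]) if len(A) else 0
for a in range(325,480,15):
    q=(abs(H[...,0]-a)<.8)&(V<232)&(abs(H[...,1]-467)<40)
    if q.sum()<20: continue
    o=np.argsort(H[...,1][q]);gr=g[...,1][q][o];nn=H[...,1][q][o];e=abs(np.diff(gr))
    print(a,'edges',[(round(float(nn[i]),1),int(e[i])) for i in np.where((e>18)&(abs(nn[1:]-467)>20))[0]])
E
python3 fin.py w10.png; python3 chk.py | head -12
```

```text
time: 30.65
tcp_pos: [0.5867, 0.2863, 0.1561]
tool_rot: [-180.0, -0.0, 160.3]
wrist_force: [0.0, 0.3, 0.7]
grip_width: 0.005
finger_force: 0.0
tcp [[455.89112043 467.11239478]] a 297.9762326758566 498.9007560431702
n 447 [297.98287981] [487.23625011]
n 457 [328.47136678] [484.09627762]
n 477 [328.4668633] [483.0402874]
n 487 [297.97829206] [487.20461376]
325 edges []
340 edges [(440.0, 25), (440.9, 22), (446.0, 20), (492.9, 23)]
355 edges [(440.4, 29), (441.3, 20), (486.4, 55), (487.2, 25), (487.3, 35), (492.5, 23)]
370 edges [(440.0, 24), (440.9, 23), (486.7, 49), (487.6, 35), (492.0, 19), (492.8, 27)]
385 edges [(487.0, 41), (487.9, 25), (492.3, 23), (493.2, 26)]
400 edges [(492.7, 27), (493.6, 23)]
415 edges [(493.1, 26)]
430 edges []
445 edges []
460 edges [(486.5, 42), (487.4, 26), (487.5, 22), (488.4, 25), (493.2, 25), (494.2, 31)]
475 edges []
scene
-30 [] [] jaw [276. 278.] [284. 318.]
-24 [330. 339. 343.] [377. 379.] jaw [276. 277.] [321. 324.]
-18 [344. 346. 358.] [380. 383.] jaw [273. 275.] [326. 327.]
-12 [332. 336. 338.] [386. 388.] jaw [270. 272.] [280. 282.]
-6 [337. 339. 341.] [392. 393.] jaw [] []
0 [338. 340. 342.] [349. 391.] jaw [] []
6 [330. 331. 334.] [405. 408.] jaw [272. 275.] [322. 326.]
12 [333. 336. 340.] [468. 470.] jaw [274. 276.] [323. 326.]
18 [341. 345. 346.] [467. 469.] jaw [271. 274.] [324. 327.]
24 [338. 342. 351.] [466. 467.] jaw [277. 281.] [285. 326.]
30 [] [] jaw [291. 323.] [343. 345.]
```

```bash
python3 -c "
from cell import job;print(job.sign_off())"
```

```text
the job is handed in; nothing more can be done
None
```

The board lies flat on both ledges within about 1 mm of centre, clamped against the fixed step by the sliding jaw (push force rose to 22 N), and I handed the job in at about 31 s. I viewed 12 pictures, two over the limit of 10, and the final state was checked only by measurements, so no verdict on the result has been seen.

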